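# Feel the gear units for play and reject the loose one

## Task

One of the three gear units on the slide rails is worn, and its upright lever rocks loosely. Rock the units' levers one after another, first to the left and then to the right, to feel which has the play, then push that unit back along its rail until it rests against the red stop. Leave the two sound units at the green front end of their rails and do not disturb the things lying around.

Things in the scene. Friction and masses are not known exactly. Their poses are not given: they have to be found in the camera images.
- rail_a: Fixed slide rail of one gear unit: aluminium plate 254 x 90 x 12 mm (x, y, z) with a 40 mm wide guide and 30 mm high end stops: green in front, red at the back with a red band before it. Origin: centre of its underside; x runs along the rail away from the robot (toward the red end), y across it to the left, z up. It stands turned a little about z.
- unit_a (a joint): Gear unit's position along its rail in m: 0 = at the green front stop, 0.12 = against the red back stop. It cannot leave the rail or tip; pushing it takes about 4 N, and it stays where it is left. The unit is a grey gear housing 90 x 70 mm on a 106 x 84 mm plate, housing top 87 mm above the worktop, with a short stub shaft (30 mm) on its left side. All three units look alike.
- face_a (a point): Centre of the round aluminium cover (50 mm diameter) on the housing's front, which faces the robot, 60 mm above the worktop: the place to push the unit along its rail. Axes as the rail's.
- lever_a (a joint): Angle (rad) of the unit's upright lever: 0 upright, positive leaning left (rail's +y), negative right. Pivot 57 mm above the worktop, behind the housing, its axis along the rail. Sound units: stops dead at about 0.03 either way; the one loose unit: about 0.22 either way. 0.4 N at the knob moves it within its play; it stays where left. The names do not tell which unit is loose.
- knob_a (a point): Centre of the black ball knob (24 mm diameter) on top of the lever, 85 mm above the lever's pivot, 142 mm above the worktop when upright, 109 mm behind the front cover's face. The lever below it is a flat bar 13 mm wide.
- rail_b: Fixed slide rail of one gear unit: aluminium plate 254 x 90 x 12 mm (x, y, z) with a 40 mm wide guide and 30 mm high end stops: green in front, red at the back with a red band before it. Origin: centre of its underside; x runs along the rail away from the robot (toward the red end), y across it to the left, z up. It stands turned a little about z.
- unit_b (a joint): Gear unit's position along its rail in m: 0 = at the green front stop, 0.12 = against the red back stop. It cannot leave the rail or tip; pushing it takes about 4 N, and it stays where it is left. The unit is a grey gear housing 90 x 70 mm on a 106 x 84 mm plate, housing top 87 mm above the worktop, with a short stub shaft (30 mm) on its left side. All three units look alike.
- face_b (a point): Centre of the round aluminium cover (50 mm diameter) on the housing's front, which faces the robot, 60 mm above the worktop: the place to push the unit along its rail. Axes as the rail's.
- lever_b (a joint): Angle (rad) of the unit's upright lever: 0 upright, positive leaning left (rail's +y), negative right. Pivot 57 mm above the worktop, behind the housing, its axis along the rail. Sound units: stops dead at about 0.03 either way; the one loose unit: about 0.22 either way. 0.4 N at the knob moves it within its play; it stays where left. The names do not tell which unit is loose.
- knob_b (a point): Centre of the black ball knob (24 mm diameter) on top of the lever, 85 mm above the lever's pivot, 142 mm above the worktop when upright, 109 mm behind the front cover's face. The lever below it is a flat bar 13 mm wide.
- rail_c: Fixed slide rail of one gear unit: aluminium plate 254 x 90 x 12 mm (x, y, z) with a 40 mm wide guide and 30 mm high end stops: green in front, red at the back with a red band before it. Origin: centre of its underside; x runs along the rail away from the robot (toward the red end), y across it to the left, z up. It stands turned a little about z.
- unit_c (a joint): Gear unit's position along its rail in m: 0 = at the green front stop, 0.12 = against the red back stop. It cannot leave the rail or tip; pushing it takes about 4 N, and it stays where it is left. The unit is a grey gear housing 90 x 70 mm on a 106 x 84 mm plate, housing top 87 mm above the worktop, with a short stub shaft (30 mm) on its left side. All three units look alike.
- face_c (a point): Centre of the round aluminium cover (50 mm diameter) on the housing's front, which faces the robot, 60 mm above the worktop: the place to push the unit along its rail. Axes as the rail's.
- lever_c (a joint): Angle (rad) of the unit's upright lever: 0 upright, positive leaning left (rail's +y), negative right. Pivot 57 mm above the worktop, behind the housing, its axis along the rail. Sound units: stops dead at about 0.03 either way; the one loose unit: about 0.22 either way. 0.4 N at the knob moves it within its play; it stays where left. The names do not tell which unit is loose.
- knob_c (a point): Centre of the black ball knob (24 mm diameter) on top of the lever, 85 mm above the lever's pivot, 142 mm above the worktop when upright, 109 mm behind the front cover's face. The lever below it is a flat bar 13 mm wide.
- multimeter: Bystander: dark teal multimeter 142 x 68 x 43 mm lying left of the work. Origin: centre of its underside.
- screwdriver_yellow: Bystander: screwdriver with yellow handle, 182 mm long, lying at the right front. Origin: centre of its underside.
- kf_clamp: Bystander: silvery ring clamp with a red screw, 88 x 57 x 17 mm, right of the work. Origin: centre of its underside.
- copper_gasket_pack: Bystander: copper rings, 49 mm wide, 10 mm high, right of the work. Origin: centre of its underside.

How it is judged:
By the outcome, as a careful person would: the job done as asked, in the order asked, and still so for the second after the job is handed in, with the robot touching nothing.
It also fails if it takes over 58 s, if anything falls off the work surface, if the arm or the gripper's body presses on something with over 40 N, if the wrist force passes 120 N, or if a joint passes its speed limit or range.

## Robot

A 6-joint arm with a two-finger parallel gripper is mounted at the origin on a cart in front of the work surface, level with it; the furniture and walls round the work are solid. World frame = base frame: x ahead of the robot, y to its left, z up, the work surface at z = 0. Lengths are in mm, angles in rad, forces in N, time in s.
With the tool pointing down it reaches from about 350 to 975 mm from the base axis. Payload 7.1 kg.
Tool frame: the origin (TCP) lies on the centre line of the jaws, within the pads' length; the fingertips stand 25 mm ahead of it and the grasp point (between the pads) lies 6 mm ahead of it (ctrl.nose_length is the distance from the TCP to the fingertips, in mm); x points along the fingers, y is the direction in which the jaws open and shut, and the axes are right-handed (so a half turn about x gives the same grasp; the last joint's range is limited). The gripper opens to 88 mm and grips with 3 to 60 N. Pads are 20 mm wide; open, the fingers measure 115 mm over their backs; the gripper's body (75 mm by 178 mm) begins 61 mm behind the grasp point.
Start: joints at [1.133, 0.423, 1.63, -0, 1.089, -0.019], TCP at [254.133, 570.983, 247.675] pointing down, gripper open.
Joint ranges: [-3, 3], [-0.9, 2.11], [0.09, 2.58], [-1.31, 4.45], [0.11, 2.69], [-2.54, 2.54]. Speed limits (rad/s): [2.39, 2.39, 3.01, 3.14, 3.14, 3.14].

## Interface

Orientations are given as a rotation vector (axis times angle).
In Python, from workcell import ctrl gives the robot as it stands.
- The arm moves only by the tool arm_command, never from a script. Its argument "deltas" is a list of rows, each a list of 4 numbers: the shift along the tool's x, y, z in m, then the turn about the tool's x in rad. In form: [[tx, ty, tz, yaw], ...]. A call has 1 to 10 rows; each row shifts and turns the pose as measured when the row begins, along the tool's axes as they then stand; what a row does not reach is not made up. A row lasts 1/10 s, in which the tool goes at most 50 mm and 8.59 degrees, less where a joint would pass 70% of its speed; a pose out of reach is approached as far as the arm can. A call is refused whole if a number of a shift passes 0.05 or a number of a turn 0.15, either way. A call with a gripper value outside its range is refused whole. "hand" is the finger opening in m, from 0 to 0.0878, set as the call begins (left out, the last holds). The fingers move at their own pace and stop on an object; the grip force is fixed at half the most. Time passes only in rows, so rows that do not move let the fingers close. It gives the time, the measured TCP pose, the force and the opening at its end, in the units of the state.
- ctrl.get_obs(): the state, without advancing time (a new reading comes with each control period).
- ctrl.get_image(name): name is "side" or "top"; returns the picture (400x640x3 uint8, red, green, blue); there is no depth.
- ctrl.get_calibration(name): a dict with "fx", "fy", "cx", "cy" (pixels), "R" (3x3) and "t" (3): a world point X has camera coordinates R X + t. Camera axes: x right, y down, z forward; pixel columns grow to the right and rows downward; lengths in mm; the calibration is good to about 2 mm. A picture is of the moment at which its call begins. get_calibration takes no time and is no camera call.
- ctrl.close_job(): hands the job in, once; it reports no verdict.
The state is a dict: "t": time; "qpos": joint angles; "qvel": joint speeds; "joint_torque": joint torques, N m; "ee_pos": TCP position; "orientation": TCP orientation; "ft_force": force on the tool from outside, world axes, zero at the start; "moment": the same for the moment, N m; "width": finger opening in mm.
Only numpy, scipy, OpenCV 4.12 (cv2) and the standard library are available. Lean on these libraries where they do the work, as an engineer would, in place of code of your own. Each camera call takes 0.05 s, during which the arm holds its last target.

## Working session

There is one attempt and no reset: what is moved stays moved. The work goes in short steps, Python scripts to look and compute and a tool call to move; the robot and the scene stay as the last step left them, time stands still between calls to the robot, and variables do not carry over. Pictures are saved under pics/ and viewed, and the job is handed in when it is done.

Besides the shell and the picture viewer there is one more tool, called after "Emit:" as a command line: name --pt "numbers of a row" for each row, then --argument value for the rest. arm_command: Moves the arm, as the interface text tells. Its arguments: {"type":"object","properties":{"deltas":{"type":"array","items":{"type":"array","items":{"type":"number"}}},"hand":{"type":"number"}},"required":["deltas"]}

```bash
mkdir -p pics
python3 - <<'E'
from workcell import ctrl
import cv2
print(ctrl.get_obs())
for n in("top","side"):
    cv2.imwrite(f"pics/{n}0.png",ctrl.get_image(n)[:,:,::-1]); print(ctrl.get_calibration(n))
print(ctrl.nose_length)
E
```

```text
{'t': 0.0, 'qpos': array([ 1.13300738e+00,  4.23844990e-01,  1.63068957e+00, -1.94315207e-05,
        1.08858096e+00, -1.89978082e-02]), 'qvel': array([-0.00064734,  0.00034924, -0.00029982,  0.00058263,  0.00055133,
        0.00123422]), 'joint_torque': array([-1.37066447e-03, -5.44607484e+01, -2.73669702e+01,  6.43134350e-02,
        2.25946424e-02, -1.02303331e-04]), 'ee_pos': array([253.92122218, 570.52998255, 246.89923884]), 'orientation': array([ 0.32731496,  1.54605185, -0.32966522]), 'ft_force': array([-0.2738559 , -0.02449026, -0.3865953 ]), 'moment': array([ 0.02772025, -0.03807332, -0.01884438]), 'width': 87.3710185454762}
{'fx': 496.40881451377857, 'fy': 496.40881451377857, 'cx': 308.5945925410097, 'cy': 194.3492874687125, 'R': array([[ 0.02567784, -0.99949342, -0.018803  ],
       [-0.99297548, -0.02332818, -0.11599777],
       [ 0.11550037,  0.02164949, -0.99307148]]), 't': array([  33.48809196,  451.99540593, 1451.79750206])}
{'fx': 416.3418827016076, 'fy': 416.3418827016076, 'cx': 325.56240594939004, 'cy': 201.08059952096482, 'R': array([[ 0.96530533, -0.26111418, -0.00223581],
       [-0.14654942, -0.53464785, -0.83227096],
       [ 0.21612238,  0.80372325, -0.55436455]]), 't': array([-448.67342634,  169.29104181, 1016.35739338])}
25.0
```

View pics/top0.png

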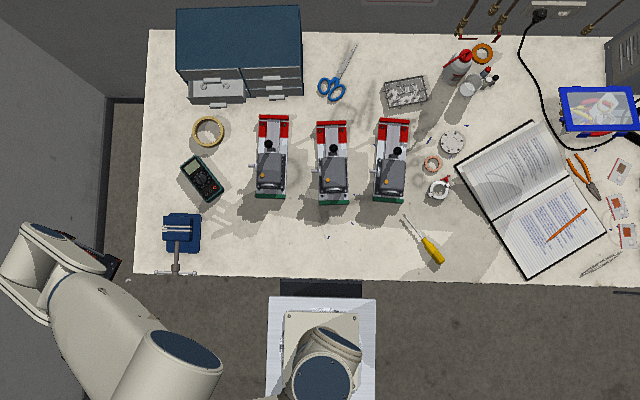

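View pics/side0.png

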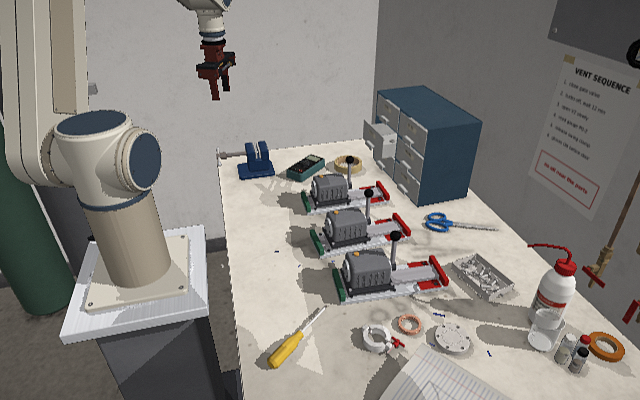

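Three units are visible in the top view, near columns 270, 332 and 390, with their black knobs near (268,146), (332,148) and (387,145). I'll zoom in to measure them.

Run:
```python
import cv2
a=cv2.imread("pics/top0.png")[105:215,235:425]; cv2.imwrite("pics/top0z.png",cv2.resize(a,None,fx=4.2,fy=4.2,interpolation=cv2.INTER_CUBIC))
a=cv2.imread("pics/side0.png")[145:310,295:455]; cv2.imwrite("pics/side0z.png",cv2.resize(a,None,fx=3.6,fy=3.6,interpolation=cv2.INTER_CUBIC))
```

```text
(no output)
```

View pics/top0z.png

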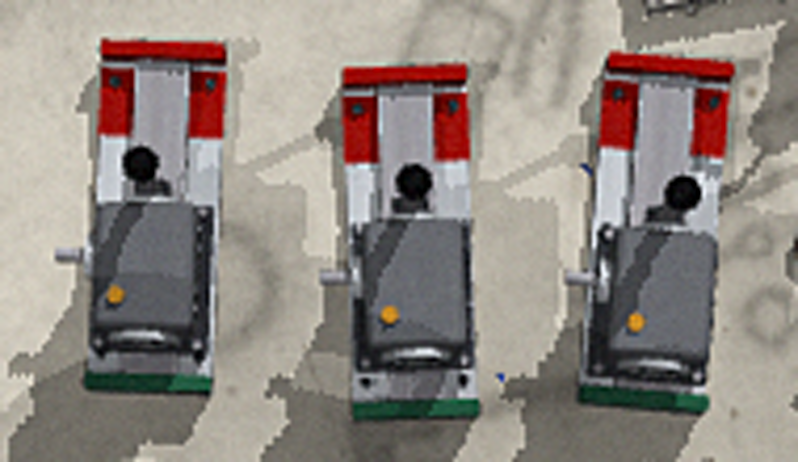

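View pics/side0z.png

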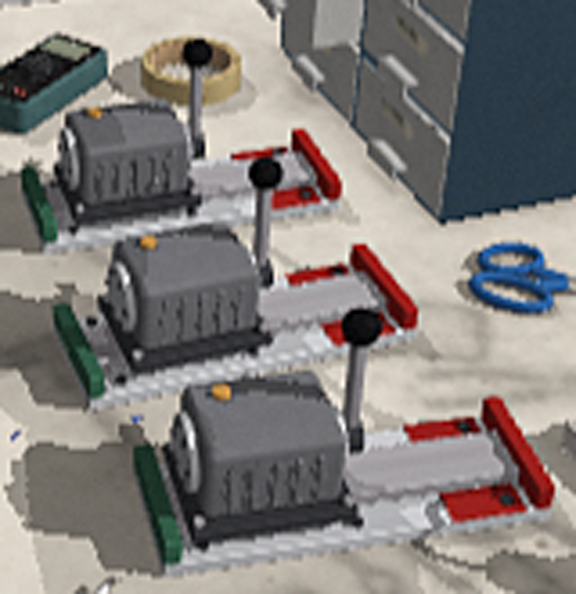

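```bash
cat > h.py <<'E'
import numpy as np
from workcell import ctrl
C={n:ctrl.get_calibration(n) for n in("top","side")}
def ray(n,u,v):
    c=C[n];R=c["R"];d=R.T@np.array([(u-c["cx"])/c["fx"],(v-c["cy"])/c["fy"],1]);return -R.T@c["t"],d
def atz(n,u,v,z):
    o,d=ray(n,u,v);return o+d*(z-o[2])/d[2]
def proj(n,X):
    c=C[n];p=c["R"]@np.array(X,float)+c["t"];return np.array([c["fx"]*p[0]/p[2]+c["cx"],c["fy"]*p[1]/p[2]+c["cy"]])
def tri(pt,ps):
    A=np.zeros((3,3));b=np.zeros(3);L=[ray("top",*pt),ray("side",*ps)]
    for o,d in L:
        d=d/np.linalg.norm(d);P=np.eye(3)-np.outer(d,d);A+=P;b+=P@o
    X=np.linalg.solve(A,b)
    return X,[np.linalg.norm((np.eye(3)-np.outer(d,d)/(d@d))@(X-o)) for o,d in L]
E
python3 - <<'E'
from h import *
T=lambda u,v:(235+(u+.5)/4.2-.5,105+(v+.5)/4.2-.5)
S=lambda u,v:(295+(u+.5)/3.6-.5,145+(v+.5)/3.6-.5)
kn={'L':((140,163),(197,52)),'M':((413,182),(264,173)),'R':((682,192),(361,327))}
for k,(a,b) in kn.items(): print(k,'knob',*tri(T(*a),S(*b)), atz("top",*T(*a),142))
st={'L':((100,40),(227,42),(84,388),(212,390)),'M':((342,69),(467,66),(353,416),(479,412)),'R':((608,53),(735,62),(578,402),(708,410))}
for k,p in st.items():
    for z in(30,42):
        c=[atz("top",*T(*q),z)[:2] for q in p]
        r=(c[0]+c[1])/2;f=(c[2]+c[3])/2;d=r-f
        print(k,z,r,f,np.linalg.norm(d),np.degrees(np.arctan2(d[1],d[0])),np.linalg.norm(c[0]-c[1]))
E
```

```text
L knob [577.75438085 158.46406867 143.828948  ] [np.float64(0.6283166693067851), np.float64(0.6283166693067761)] [577.52901646 158.78783761 142.        ]
M knob [568.8116035  -22.16819327 142.6488453 ] [np.float64(0.3121198510837267), np.float64(0.3121198510835912)] [568.64009838 -22.10831391 142.        ]
R knob [ 566.12011659 -199.14391005  142.2606376 ] [np.float64(0.40227791856221967), np.float64(0.40227791856247086)] [ 565.77933505 -199.06200816  142.        ]
L 30 [692.2174958  157.08763314] [439.29006388 159.50930377] 252.93902488128958 -0.5485655142127385 91.8715283147044
L 42 [688.84277833 155.9038286 ] [437.98739147 158.3056603 ] 250.86688484571846 -0.548565514212735 91.11889367463908
M 30 [676.20130124 -17.17393383] [426.02574532 -30.4046928 ] 250.5251719084995 3.027318473765828 89.88242449701532
M 42 [672.95779245 -16.93014383] [424.83173754 -30.0525131 ] 248.47280676289355 3.0273184737658285 89.14608509513033
R 30 [ 687.50671303 -208.5334149 ] [ 435.49291734 -189.9591955 ] 252.69735821275634 -4.215259806232223 91.03863908260502
R 42 [ 684.17058748 -206.72195996] [ 434.22135211 -188.29990523] 250.62719797124572 -4.215259806232223 90.29282768036879
```

```bash
cat >> h.py <<'E'
from scipy.spatial.transform import Rotation as Ro
def plan(target,yaw=None):
    """target xyz mm; yaw: direction of tool y (rad from world +y, mod pi)"""
    o=ctrl.get_obs();R=Ro.from_rotvec(o["orientation"]).as_matrix();p=o["ee_pos"]
    d=np.array(target)-p
    print("t",round(o["t"],2),"pos",p.round(1),"F",o["ft_force"].round(1),"w",round(o["width"],1),"q",o["qpos"].round(2))
    print("tool axes x,y,z:",R.T.round(3).tolist())
    a=np.arctan2(R[1,1],R[0,1]); print("tool-y dir deg",np.degrees(a).round(2))
    if yaw is not None:
        e=(np.pi/2+yaw-a+np.pi/2)%np.pi-np.pi/2
        print("turn about tool x (rad)",round(-e,4),"(tool x down)")
    print("delta tool now",(R.T@d).round(1),"world",d.round(1))
E
python3 -c "
from h import *
plan([577.7,158.4,247],np.radians(-0.5))"
```

```text
t 0.1 pos [253.9 570.6 247. ] F [ 0.5  0.9 -0.3] w 88.2 q [ 1.13  0.42  1.63 -0.    1.09 -0.02]
tool axes x,y,z: [[-0.001, -0.001, -1.0], [0.407, 0.914, -0.001], [0.914, -0.407, -0.0]]
tool-y dir deg 66.01
turn about tool x (rad) -0.4101 (tool x down)
delta tool now [ 3.000e-01 -2.449e+02  4.634e+02] world [ 323.8 -412.2    0. ]
```

Emit:
arm_command --pt "0 0 0.02 -0.137" --pt "0 0 0.02 -0.137" --pt "0 0 0.02 -0.136" --pt "0 -0.03 0.03 0" --pt "0 -0.03 0.03 0" --pt "0 -0.03 0.03 0" --pt "0 -0.03 0.03 0" --pt "0 -0.03 0.03 0" --pt "0 -0.03 0.03 0" --pt "0 0 0 0" --hand 0.06

```text
t: 1.1
ee_pos: [499.2, 368.3, 242.7]
orientation: [-0.016, 1.575, 0.006]
ft_force: [-0.8, 0.1, -0.1]
width: 60.3
```

```bash
python3 -c "
from h import *
plan([577.7,158.4,247],np.radians(-0.5))"
```

```text
t 1.1 pos [499.2 368.3 242.7] F [-0.8  0.1 -0.1] w 60.3 q [ 0.62  0.42  1.64 -0.    1.08 -0.97]
tool axes x,y,z: [[-0.005, -0.006, -1.0], [-0.014, 1.0, -0.006], [1.0, 0.014, -0.005]]
tool-y dir deg 90.78
turn about tool x (rad) 0.0223 (tool x down)
delta tool now [  -3.3 -211.    75.7] world [  78.5 -209.9    4.3]
```

Emit:
arm_command --pt "0 -0.03 0.011 0.022" --pt "0 -0.03 0.011 0" --pt "0 -0.03 0.011 0" --pt "0 -0.03 0.011 0" --pt "0 -0.03 0.011 0" --pt "0 -0.03 0.011 0" --pt "0 -0.028 0.011 0" --pt "0 0 0 0"

```text
t: 1.9
ee_pos: [573.7, 155.9, 240.5]
orientation: [0.001, 1.581, -0.011]
ft_force: [0.5, -0.0, 0.5]
width: 60.1
```

```bash
python3 -c "
from h import *
plan([577.7,158.4,150],np.radians(-0.5))"
```

```text
t 1.9 pos [573.7 155.9 240.5] F [ 0.5 -0.   0.5] w 60.1 q [ 0.25  0.39  1.7  -0.    1.06 -1.31]
tool axes x,y,z: [[-0.01, -0.006, -1.0], [0.008, 1.0, -0.006], [1.0, -0.008, -0.01]]
tool-y dir deg 89.57
turn about tool x (rad) 0.0011 (tool x down)
delta tool now [90.4  3.1  4.9] world [  4.    2.5 -90.5]
```

Emit:
arm_command --pt "0.01 0.003 0.005 0" --pt "0.03 0 0 0" --pt "0.03 0 0 0" --pt "0.02 0 0 0" --pt "0 0 0 0"

```text
t: 2.4
ee_pos: [576.8, 165.1, 145.4]
orientation: [0.001, 1.581, -0.007]
ft_force: [-0.9, -0.3, -0.6]
width: 59.8
```

```bash
python3 -c "
from h import *
import cv2
plan([577.7,158.4,150],np.radians(-0.5))
a=ctrl.get_image('side')[120:240,280:420,::-1];cv2.imwrite('pics/s1.png',cv2.resize(a,None,fx=4,fy=4))"
```

```text
t 2.4 pos [576.8 165.1 145.4] F [-0.9 -0.3 -0.6] w 59.8 q [ 0.26  0.52  1.75 -0.    0.89 -1.31]
tool axes x,y,z: [[-0.01, -0.004, -1.0], [0.005, 1.0, -0.004], [1.0, -0.005, -0.01]]
tool-y dir deg 89.72
turn about tool x (rad) 0.0039 (tool x down)
delta tool now [-4.6 -6.7  0.9] world [ 0.9 -6.7  4.6]
```

View pics/s1.png

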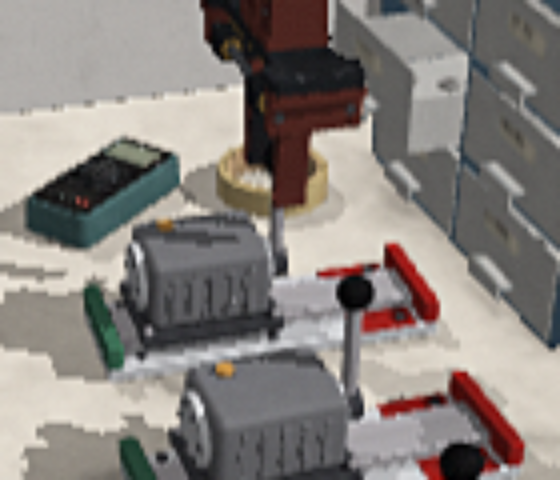

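Emit:
arm_command --pt "0 0.008 0 0" --pt "0 0.003 0 0" --pt "0 0.002 0 0" --pt "0 0 0 0"

```text
t: 2.85
ee_pos: [578.8, 182.2, 149.6]
orientation: [-0.0, 1.575, -0.004]
ft_force: [-0.8, -2.9, -1.0]
width: 59.7
```

Emit:
arm_command --pt "0 0.002 0 0" --pt "0 0.002 0 0"

```text
t: 3.05
ee_pos: [578.6, 183.0, 149.6]
orientation: [-0.006, 1.576, -0.007]
ft_force: [2.3, -12.0, -4.3]
width: 60.4
```

Emit:
arm_command --pt "0 0.002 0 0" --pt "0 0.002 0 0"

```text
t: 3.25
ee_pos: [578.6, 182.8, 149.3]
orientation: [-0.011, 1.576, -0.012]
ft_force: [1.1, -8.2, -2.5]
width: 60.5
```

Emit:
arm_command --pt "0 -0.01 0 0" --pt "0 -0.01 0 0" --pt "0 -0.008 0 0" --pt "0 0 0 0" --pt "0 0 0 0"

```text
t: 3.75
ee_pos: [579.6, 152.1, 151.3]
orientation: [-0.008, 1.573, -0.012]
ft_force: [0.9, 0.3, -0.4]
width: 60.2
```

Emit:
arm_command --pt "0 -0.002 0 0" --pt "0 -0.002 0 0"

```text
t: 3.95
ee_pos: [579.7, 148.3, 151.6]
orientation: [-0.008, 1.573, -0.012]
ft_force: [-0.4, -0.3, -0.8]
width: 60.3
```

Emit:
arm_command --pt "0 -0.002 0 0" --pt "0 -0.002 0 0"

```text
t: 4.15
ee_pos: [579.8, 144.5, 151.7]
orientation: [-0.008, 1.573, -0.011]
ft_force: [-0.2, 0.4, -0.3]
width: 59.8
```

Emit:
arm_command --pt "0 -0.002 0 0" --pt "0 -0.002 0 0"

```text
t: 4.35
ee_pos: [579.8, 140.5, 151.7]
orientation: [-0.008, 1.573, -0.01]
ft_force: [-0.4, 3.6, 0.4]
width: 59.6
```

Emit:
arm_command --pt "0 -0.002 0 0" --pt "0 -0.002 0 0"

```text
t: 4.55
ee_pos: [579.8, 139.7, 151.7]
orientation: [-0.002, 1.572, -0.007]
ft_force: [-0.5, 14.1, -3.3]
width: 60.0
```

Emit:
arm_command --pt "0 -0.002 0 0" --pt "0 -0.002 0 0"

```text
t: 4.75
ee_pos: [579.7, 139.8, 151.5]
orientation: [0.004, 1.572, -0.003]
ft_force: [0.2, 10.8, -1.8]
width: 59.9
```

```bash
python3 -c "
from h import *
plan([577.7,158.4,150],np.radians(-0.5))
plan([568.8,-22.2,247],np.radians(3.03))"
```

```text
t 4.75 pos [579.7 139.8 151.5] F [ 0.2 10.8 -1.8] w 59.9 q [ 0.22  0.5   1.76  0.    0.88 -1.35]
tool axes x,y,z: [[-0.001, 0.001, -1.0], [0.005, 1.0, 0.001], [1.0, -0.005, -0.001]]
tool-y dir deg 89.74
turn about tool x (rad) 0.0042 (tool x down)
delta tool now [ 1.5 18.6 -2.1] world [-2.  18.6 -1.5]
t 4.75 pos [579.7 139.8 151.5] F [ 0.2 10.8 -1.8] w 59.9 q [ 0.22  0.5   1.76  0.    0.88 -1.35]
tool axes x,y,z: [[-0.001, 0.001, -1.0], [0.005, 1.0, 0.001], [1.0, -0.005, -0.001]]
tool-y dir deg 89.74
turn about tool x (rad) -0.0574 (tool x down)
delta tool now [ -95.7 -162.   -10.2] world [ -10.9 -162.    95.5]
```

Emit:
arm_command --pt "0 0.01 0 0" --pt "-0.02 0.006 0 0" --pt "-0.03 0 0 -0.057" --pt "-0.015 -0.03 -0.002 0" --pt "0 -0.04 -0.002 0" --pt "0 -0.04 -0.002 0" --pt "0 -0.04 -0.002 0" --pt "0 -0.024 0 0" --pt "0 0 0 0"

```text
t: 5.65
ee_pos: [582.2, -20.9, 219.5]
orientation: [-0.05, 1.57, 0.045]
ft_force: [0.2, -0.3, -0.4]
width: 60.4
```

```bash
python3 -c "
from h import *
plan([568.8,-22.2,150],np.radians(3.03))"
```

```text
t 5.65 pos [582.2 -20.9 219.5] F [ 0.2 -0.3 -0.4] w 60.4 q [-0.05  0.4   1.75 -0.    1.   -1.68]
tool axes x,y,z: [[-0.0, -0.003, -1.0], [-0.061, 0.998, -0.003], [0.998, 0.061, -0.0]]
tool-y dir deg 93.47
turn about tool x (rad) 0.0077 (tool x down)
delta tool now [ 69.5  -0.3 -13.4] world [-13.4  -1.3 -69.5]
```

Emit:
arm_command --pt "0 0 -0.013 0.008" --pt "0.025 0 0 0" --pt "0.025 0 0 0" --pt "0.014 0 0 0" --pt "0 0 0 0"

```text
t: 6.15
ee_pos: [566.1, -18.2, 154.5]
orientation: [-0.044, 1.571, 0.039]
ft_force: [-0.7, -0.9, 0.0]
width: 60.4
```

```bash
python3 -c "
from h import *
plan([568.8,-22.2,150],np.radians(3.03))"
```

```text
t 6.15 pos [566.1 -18.2 154.5] F [-0.7 -0.9  0. ] w 60.4 q [-0.05  0.46  1.82 -0.    0.85 -1.67]
tool axes x,y,z: [[-0.0, -0.003, -1.0], [-0.053, 0.999, -0.003], [0.999, 0.053, -0.0]]
tool-y dir deg 93.02
turn about tool x (rad) -0.0001 (tool x down)
delta tool now [ 4.5 -4.1  2.5] world [ 2.7 -4.  -4.5]
```

Emit:
arm_command --pt "0.004 0.007 0.002 0" --pt "0 0.004 0 0" --pt "0 0.002 0 0" --pt "0 0 0 0"

```text
t: 6.55
ee_pos: [568.3, -2.3, 152.3]
orientation: [-0.045, 1.568, 0.041]
ft_force: [-0.2, -0.6, -0.7]
width: 59.8
```

Emit:
arm_command --pt "0 0.002 0 0" --pt "0 0.002 0 0"

```text
t: 6.75
ee_pos: [568.6, 1.8, 153.3]
orientation: [-0.045, 1.567, 0.04]
ft_force: [-0.6, -0.4, -0.0]
width: 59.9
```

Emit:
arm_command --pt "0 0.002 0 0" --pt "0 0.002 0 0"

```text
t: 6.95
ee_pos: [568.5, 5.9, 153.6]
orientation: [-0.045, 1.566, 0.04]
ft_force: [-0.7, -0.2, 0.8]
width: 60.3
```

Emit:
arm_command --pt "0 0.002 0 0" --pt "0 0.002 0 0"

```text
t: 7.15
ee_pos: [568.2, 10.1, 153.6]
orientation: [-0.045, 1.566, 0.04]
ft_force: [-0.1, -0.3, 0.2]
width: 59.8
```

Already past the sound limit (about +2) without resistance, so this lever seems loose. Continuing to its stop.

Emit:
arm_command --pt "0 0.002 0 0" --pt "0 0.002 0 0"

```text
t: 7.35
ee_pos: [568.0, 14.4, 153.5]
orientation: [-0.045, 1.566, 0.04]
ft_force: [0.2, 0.4, -0.2]
width: 60.2
```

Emit:
arm_command --pt "0 0.002 0 0" --pt "0 0.002 0 0"

```text
t: 7.55
ee_pos: [567.8, 16.9, 153.3]
orientation: [-0.049, 1.566, 0.038]
ft_force: [0.6, -15.8, -1.6]
width: 60.2
```

Emit:
arm_command --pt "0 0.002 0 0" --pt "0 0.002 0 0"

```text
t: 7.75
ee_pos: [567.7, 16.8, 153.1]
orientation: [-0.057, 1.566, 0.034]
ft_force: [1.2, -12.9, -1.3]
width: 60.3
```

```bash
python3 -c "
from h import *
import cv2
plan([568.8,-22.2,150],np.radians(3.03))
a=ctrl.get_image('side')[140:260,290:430,::-1];cv2.imwrite('pics/s2.png',cv2.resize(a,None,fx=4,fy=4))"
```

```text
t 7.75 pos [567.7  16.8 153.1] F [  1.2 -12.9  -1.3] w 60.3 q [ 0.02  0.47  1.82 -0.02  0.85 -1.6 ]
tool axes x,y,z: [[0.004, -0.014, -1.0], [-0.058, 0.998, -0.014], [0.998, 0.058, 0.004]]
tool-y dir deg 93.31
turn about tool x (rad) 0.0048 (tool x down)
delta tool now [  3.7 -38.9  -1.2] world [  1.1 -39.   -3.1]
```

View pics/s2.png

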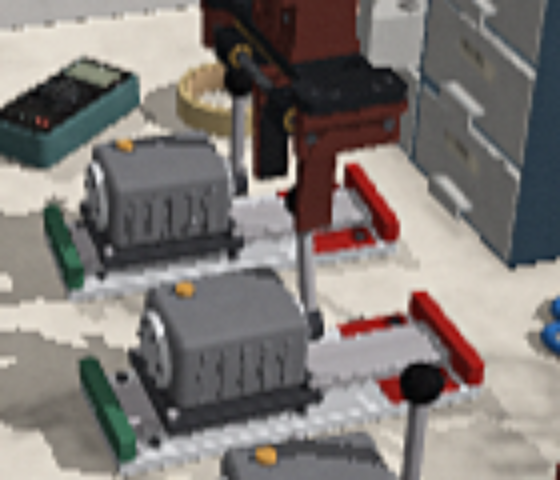

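The middle lever leans left to a stop about 19 mm off centre, so this one has the play. Now to the right.

Emit:
arm_command --pt "0 -0.015 0 0" --pt "0 -0.015 0 0" --pt "0 -0.008 0 0" --pt "0 -0.004 0 0" --pt "0 -0.004 0 0" --pt "0 -0.004 0 0" --pt "0 0 0 0"

```text
t: 8.5
ee_pos: [571.1, -37.1, 154.1]
orientation: [-0.054, 1.566, 0.034]
ft_force: [0.2, -0.0, -0.1]
width: 60.3
```

Emit:
arm_command --pt "0 -0.003 0 0" --pt "0 -0.003 0 0" --pt "0 -0.003 0 0"

```text
t: 8.8
ee_pos: [571.6, -45.8, 154.2]
orientation: [-0.055, 1.566, 0.035]
ft_force: [-0.3, -0.1, -0.2]
width: 59.7
```

Emit:
arm_command --pt "0 -0.002 0 0" --pt "0 -0.002 0 0"

```text
t: 9.0
ee_pos: [571.8, -50.1, 154.2]
orientation: [-0.055, 1.566, 0.035]
ft_force: [-0.6, -0.9, 0.9]
width: 59.6
```

Emit:
arm_command --pt "0 -0.002 0 0" --pt "0 -0.002 0 0"

```text
t: 9.2
ee_pos: [572.1, -54.4, 154.2]
orientation: [-0.055, 1.566, 0.035]
ft_force: [0.1, 0.6, 0.4]
width: 59.9
```

Emit:
arm_command --pt "0 -0.002 0 0" --pt "0 -0.002 0 0"

```text
t: 9.4
ee_pos: [572.2, -58.1, 154.1]
orientation: [-0.054, 1.566, 0.036]
ft_force: [0.0, 11.1, 0.1]
width: 60.4
```

Emit:
arm_command --pt "0 -0.002 0 0" --pt "0 -0.002 0 0"

```text
t: 9.6
ee_pos: [572.1, -58.4, 153.9]
orientation: [-0.046, 1.567, 0.039]
ft_force: [0.5, 13.0, 0.5]
width: 60.2
```

```bash
python3 -c "
from h import *
plan([566.1,-199.1,215],np.radians(-4.2))"
```

```text
t 9.6 pos [572.1 -58.4 153.9] F [ 0.5 13.   0.5] w 60.2 q [-0.12  0.47  1.81 -0.01  0.86 -1.74]
tool axes x,y,z: [[0.004, -0.004, -1.0], [-0.054, 0.999, -0.005], [0.999, 0.054, 0.003]]
tool-y dir deg 93.11
turn about tool x (rad) 0.1276 (tool x down)
delta tool now [ -60.5 -140.4  -13.4] world [  -6.  -140.7   61.1]
```

The middle unit's play is about 75 mm of TCP travel, against about 43 mm for the sound left unit. I'll test the right unit as well, as asked.

Emit:
arm_command --pt "0 0.01 0 0" --pt "-0.025 0.005 0 0" --pt "-0.03 0 0 0.064" --pt "-0.01 -0.03 -0.012 0.064" --pt "0 -0.04 -0.004 0" --pt "0 -0.04 -0.004 0" --pt "0 -0.035 0 0" --pt "0 0 0 0"

```text
t: 10.4
ee_pos: [541.6, -188.8, 222.6]
orientation: [0.051, 1.565, -0.064]
ft_force: [-0.3, 0.9, 0.2]
width: 60.2
```

```bash
python3 -c "
from h import *
plan([566.1,-199.1,150],np.radians(-4.2))"
```

```text
t 10.4 pos [ 541.6 -188.8  222.6] F [-0.3  0.9  0.2] w 60.2 q [-0.35  0.38  1.77 -0.01  0.99 -1.85]
tool axes x,y,z: [[0.004, -0.008, -1.0], [0.073, 0.997, -0.008], [0.997, -0.073, 0.005]]
tool-y dir deg 85.81
turn about tool x (rad) 0.0001 (tool x down)
delta tool now [72.8 -7.9 24.8] world [ 24.5 -10.3 -72.6]
```

Emit:
arm_command --pt "0 -0.006 0.023 0" --pt "0.025 0 0 0" --pt "0.025 0 0 0" --pt "0.018 0 0 0" --pt "0 0 0 0"

```text
t: 10.9
ee_pos: [565.8, -195.8, 153.7]
orientation: [0.052, 1.563, -0.066]
ft_force: [0.8, -0.3, 0.1]
width: 59.8
```

```bash
python3 -c "
from h import *
plan([566.1,-199.1,150],np.radians(-4.2))"
```

```text
t 10.9 pos [ 565.8 -195.8  153.7] F [ 0.8 -0.3  0.1] w 59.8 q [-0.35  0.5   1.76 -0.01  0.87 -1.84]
tool axes x,y,z: [[0.006, -0.009, -1.0], [0.075, 0.997, -0.009], [0.997, -0.075, 0.007]]
tool-y dir deg 85.69
turn about tool x (rad) -0.002 (tool x down)
delta tool now [ 3.7 -3.2  0.5] world [ 0.3 -3.3 -3.7]
```

Emit:
arm_command --pt "0 0.008 0 0" --pt "0 0.003 0 0" --pt "0 0.002 0 0" --pt "0 0 0 0"

```text
t: 11.3
ee_pos: [568.2, -180.2, 156.2]
orientation: [0.05, 1.561, -0.066]
ft_force: [0.8, -0.4, -0.2]
width: 60.4
```

Emit:
arm_command --pt "0 0.002 0 0" --pt "0 0.002 0 0"

```text
t: 11.5
ee_pos: [569.0, -176.6, 157.3]
orientation: [0.048, 1.559, -0.066]
ft_force: [-1.1, -9.0, -4.4]
width: 60.0
```

Emit:
arm_command --pt "0 0.002 0 0" --pt "0 0.002 0 0"

```text
t: 11.7
ee_pos: [568.9, -176.2, 157.1]
orientation: [0.042, 1.559, -0.07]
ft_force: [-1.3, -11.9, -4.5]
width: 60.2
```

Emit:
arm_command --pt "0 0.002 0 0" --pt "0 0.002 0 0"

```text
t: 11.9
ee_pos: [568.9, -176.3, 156.8]
orientation: [0.037, 1.558, -0.075]
ft_force: [-1.0, -10.4, -3.2]
width: 59.5
```

Emit:
arm_command --pt "0.002 -0.01 0 0" --pt "0 -0.01 0 0" --pt "0 -0.008 0 0" --pt "0 -0.003 0 0" --pt "0 0 0 0"

```text
t: 12.4
ee_pos: [566.6, -210.4, 155.9]
orientation: [0.038, 1.557, -0.076]
ft_force: [0.3, 0.6, -0.5]
width: 59.8
```

Emit:
arm_command --pt "0 -0.002 0 0" --pt "0 -0.002 0 0" --pt "0 -0.002 0 0"

```text
t: 12.7
ee_pos: [566.2, -216.2, 156.2]
orientation: [0.039, 1.557, -0.075]
ft_force: [0.4, 0.6, 1.6]
width: 60.0
```

Emit:
arm_command --pt "0 -0.002 0 0" --pt "0 -0.002 0 0"

```text
t: 12.9
ee_pos: [565.9, -219.2, 156.2]
orientation: [0.041, 1.558, -0.074]
ft_force: [1.8, 9.9, 1.0]
width: 59.7
```

Emit:
arm_command --pt "0 -0.002 0 0" --pt "0 -0.002 0 0"

```text
t: 13.1
ee_pos: [565.8, -219.3, 156.0]
orientation: [0.047, 1.558, -0.07]
ft_force: [1.9, 10.7, 2.2]
width: 60.2
```

Emit:
arm_command --pt "0 0.01 0 0" --pt "-0.025 0.006 0 0" --pt "-0.03 0 0 -0.06" --pt "-0.01 0.03 -0.03 -0.066" --pt "0 0.03 -0.03 0" --pt "0 0.03 -0.03 0" --pt "0 0.03 -0.03 0" --pt "0 0.03 -0.01 0" --pt "0 0 0 0" --hand 0

```text
t: 14.0
ee_pos: [425.1, -52.0, 218.6]
orientation: [-0.059, 1.558, 0.031]
ft_force: [-1.0, 0.4, 0.4]
width: 0.3
```

```bash
python3 -c "
from h import *
plan([425,-29.9,72],np.radians(3.03))"
```

```text
t 14.0 pos [425.1 -52.  218.6] F [-1.   0.4  0.4] w 0.3 q [-0.14  0.17  2.08 -0.02  0.88 -1.75]
tool axes x,y,z: [[0.013, -0.017, -1.0], [-0.057, 0.998, -0.018], [0.998, 0.057, 0.012]]
tool-y dir deg 93.26
turn about tool x (rad) 0.004 (tool x down)
delta tool now [146.2  24.7  -0.6] world [-1.000e-01  2.210e+01 -1.466e+02]
```

I closed the fingers at the start of that call, while they were still around the right knob, so I need to check that nothing shifted.

```bash
python3 -c "
from h import *
import cv2
for n,(a,b,c,d) in {'top':(105,215,235,425),'side':(145,310,295,455)}.items():
    f=4.2 if n=='top' else 3.6
    cv2.imwrite(f'pics/{n}3.png',cv2.resize(ctrl.get_image(n)[a:b,c:d,::-1],None,fx=f,fy=f,interpolation=cv2.INTER_CUBIC))"
```

```text
(no output)
```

View pics/top3.png

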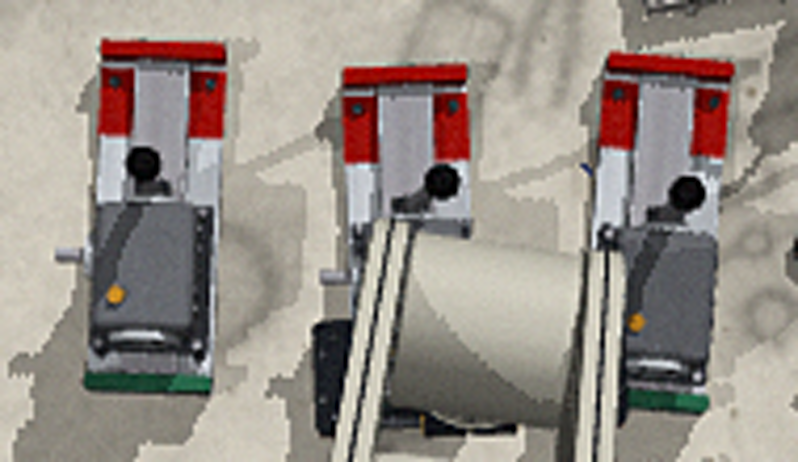

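View pics/side3.png

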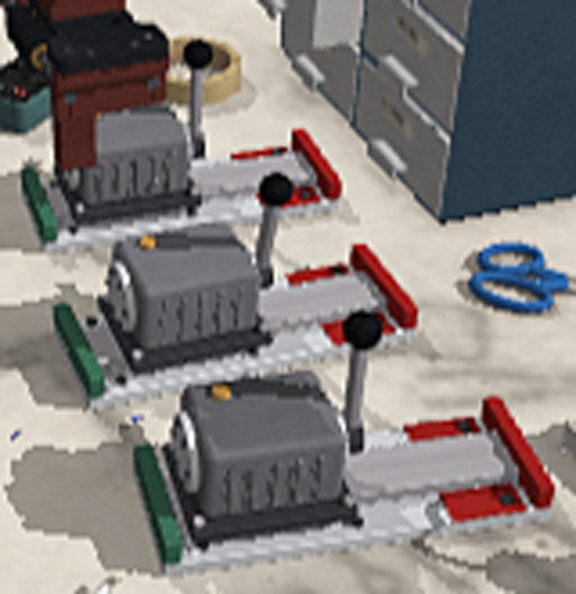

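The right unit has not moved: its knob is at (687,194) against (682,192) before, which is just its small play. The middle lever leans right. Next I'll go down in front of the middle unit's cover.

Emit:
arm_command --pt "0 0.023 -0.002 0.004" --pt "0.04 0 0 0" --pt "0.04 0 0 0" --pt "0.03 0 0 0" --pt "0 0 0 0"

```text
t: 14.6
ee_pos: [435.4, -36.5, 108.0]
orientation: [-0.057, 1.542, 0.022]
ft_force: [0.3, 1.0, -0.2]
width: 0.0
```

```bash
python3 -c "
from h import *
S=lambda u,v:(295+(u+.5)/3.6-.5,145+(v+.5)/3.6-.5)
print(atz('side',*S(118,290),60))
plan([425,-29.9,72],np.radians(3.03))"
```

```text
[464.52364535 -19.7434126   60.        ]
t 14.6 pos [435.4 -36.5 108. ] F [ 0.3  1.  -0.2] w 0.0 q [-0.1   0.39  2.14 -0.03  0.58 -1.69]
tool axes x,y,z: [[0.028, -0.021, -0.999], [-0.05, 0.998, -0.023], [0.998, 0.051, 0.027]]
tool-y dir deg 92.87
turn about tool x (rad) -0.0027 (tool x down)
delta tool now [ 35.6   7.9 -11. ] world [-10.4   6.6 -36. ]
```

Emit:
arm_command --pt "0 0.008 -0.014 0" --pt "0.018 0 0 0" --pt "0.018 0 0 0" --pt "0 0 0 0"

```text
t: 15.0
ee_pos: [427.2, -32.8, 73.5]
orientation: [-0.055, 1.538, 0.019]
ft_force: [-0.0, 0.2, 0.7]
width: 0.6
```

```bash
python3 -c "
from h import *
import cv2
plan([425,-29.9,72],np.radians(3.03))
a=ctrl.get_image('side')[140:260,290:430,::-1];cv2.imwrite('pics/s4.png',cv2.resize(a,None,fx=4,fy=4))"
```

```text
t 15.0 pos [427.2 -32.8  73.5] F [-0.   0.2  0.7] w 0.6 q [-0.09  0.45  2.17 -0.04  0.48 -1.67]
tool axes x,y,z: [[0.033, -0.022, -0.999], [-0.047, 0.999, -0.024], [0.998, 0.048, 0.032]]
tool-y dir deg 92.7
turn about tool x (rad) -0.0057 (tool x down)
delta tool now [ 1.4  3.  -2.1] world [-2.2  2.9 -1.5]
```

View pics/s4.png

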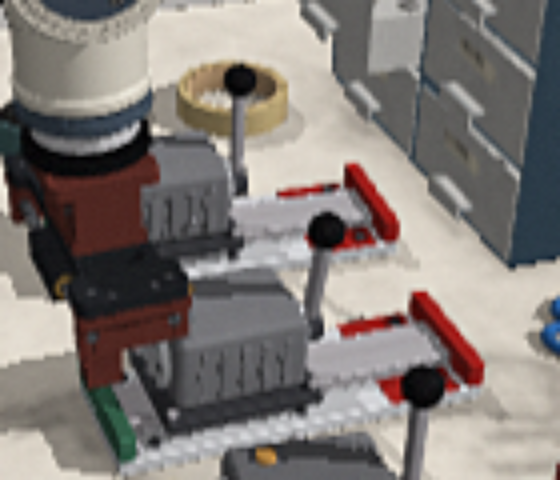

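The closed fingers sit above the green stop, in front of the cover. I'm pushing now.

Emit:
arm_command --pt "0.001 0.003 0.006 -0.006" --pt "0 0 0.006 0" --pt "0 0 0.005 0" --pt "0 0 0.005 0" --pt "0 0 0.005 0"

```text
t: 15.55
ee_pos: [457.0, -28.9, 77.4]
orientation: [-0.061, 1.537, 0.023]
ft_force: [-4.4, -2.4, -2.0]
width: 0.5
```

Emit:
arm_command --pt "0 0 0.008 0" --pt "0 0 0.008 0" --pt "0 0 0.008 0" --pt "0 0 0.008 0"

```text
t: 15.95
ee_pos: [486.3, -27.3, 77.5]
orientation: [-0.061, 1.546, 0.023]
ft_force: [-4.7, -2.4, -0.4]
width: 0.6
```

```bash
python3 -c "
from h import *
plan([567,-23,72],np.radians(3.03))"
```

```text
t 15.95 pos [486.3 -27.3  77.5] F [-4.7 -2.4 -0.4] w 0.6 q [-0.07  0.5   2.04 -0.04  0.57 -1.66]
tool axes x,y,z: [[0.025, -0.023, -0.999], [-0.054, 0.998, -0.025], [0.998, 0.054, 0.023]]
tool-y dir deg 93.07
turn about tool x (rad) 0.0007 (tool x down)
delta tool now [ 7.4  0.1 80.6] world [80.7  4.3 -5.5]
```

Emit:
arm_command --pt "0.001 0 0.01 0" --pt "0 0 0.01 0" --pt "0.001 0 0.01 0" --pt "0 0 0.01 0" --pt "0 0 0.008 0"

```text
t: 16.45
ee_pos: [536.1, -24.4, 76.1]
orientation: [-0.061, 1.551, 0.024]
ft_force: [-5.1, -2.2, -0.0]
width: 0.5
```

Emit:
arm_command --pt "0 0 0.005 0" --pt "0 0 0.004 0" --pt "0 0 0.003 0" --pt "0 0 0.003 0"

```text
t: 16.85
ee_pos: [550.7, -23.5, 76.0]
orientation: [-0.061, 1.556, 0.024]
ft_force: [-17.0, -3.0, 13.8]
width: 0.5
```

Emit:
arm_command --pt "0 0 0.003 0" --pt "0 0 0.003 0" --pt "0 0 0.003 0"

```text
t: 17.15
ee_pos: [550.8, -23.4, 75.9]
orientation: [-0.061, 1.575, 0.024]
ft_force: [-14.9, -3.5, 10.4]
width: 0.3
```

```bash
python3 -c "
from h import *
import cv2
for n,(a,b,c,d) in {'top':(105,215,235,425),'side':(145,310,295,455)}.items():
    f=4.2 if n=='top' else 3.6
    cv2.imwrite(f'pics/{n}5.png',cv2.resize(ctrl.get_image(n)[a:b,c:d,::-1],None,fx=f,fy=f,interpolation=cv2.INTER_CUBIC))"
```

```text
(no output)
```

View pics/side5.png

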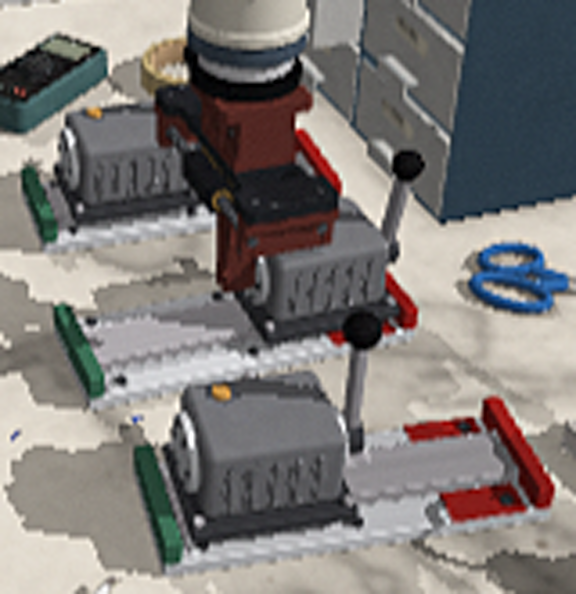

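View pics/top5.png

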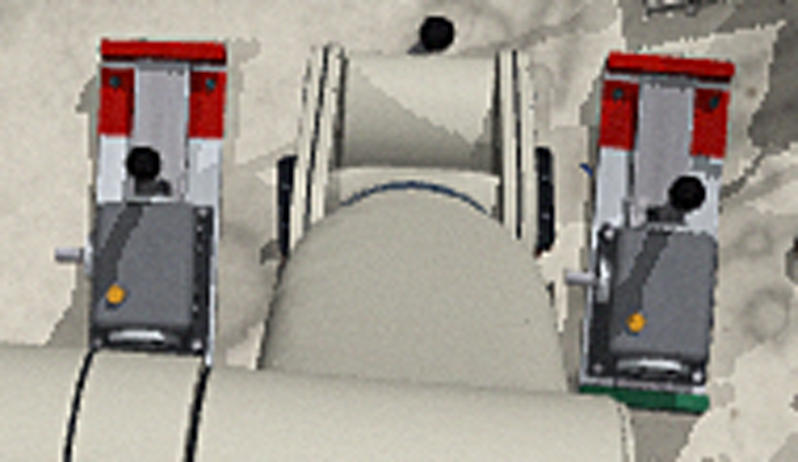

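```bash
python3 -c "
from h import *
T=lambda u,v:(235+(u+.5)/4.2-.5,105+(v+.5)/4.2-.5)
S=lambda u,v:(295+(u+.5)/3.6-.5,145+(v+.5)/3.6-.5)
for a,b in (((441,182),(276,188)),((437,33),(407,163))): print(tri(T(*a),S(*b)))
"
```

```text
(array([570.11166147, -40.83069044, 141.55310348]), [np.float64(0.984219099964261), np.float64(0.9842190999642533)])
(array([670.15859129, -36.15287371, 142.4596907 ]), [np.float64(0.40295710553075914), np.float64(0.4029571055304938)])
```

Emit:
arm_command --pt "0 0 0.003 0" --pt "0 0 0.004 0" --pt "0 0 0.004 0"

```text
t: 17.55
ee_pos: [550.8, -23.4, 75.9]
orientation: [-0.061, 1.598, 0.024]
ft_force: [-16.8, -3.4, 13.2]
width: 0.5
```

The unit is on its stop: 17 N gives no further motion. Retreating.

Emit:
arm_command --pt "0 0 -0.01 0" --pt "0 0 -0.02 0" --pt "0 0 -0.03 0" --pt "-0.03 0 -0.03 0" --pt "-0.04 0 -0.02 0" --pt "-0.04 0 -0.02 0" --pt "-0.04 0 -0.03 0" --pt "0 0.03 -0.02 0" --pt "0 0.04 0 0" --pt "0 0.04 0 0"

```text
t: 18.55
ee_pos: [375.2, 81.0, 237.1]
orientation: [-0.052, 1.556, 0.019]
ft_force: [1.1, 0.8, -1.4]
width: 0.5
```

Emit:
arm_command --pt "0 0.05 -0.01 0" --pt "0 0.05 -0.01 0" --pt "0 0.05 -0.01 0" --pt "0 0.05 0 0" --pt "0 0.04 0 0" --pt "0 0 0 0" --pt "0 0 0 0"

```text
t: 19.25
ee_pos: [339.7, 329.3, 239.2]
orientation: [-0.039, 1.528, 0.039]
ft_force: [0.4, -0.2, 0.1]
width: 0.4
```

```bash
python3 -c "
from h import *
import cv2
plan([425,-29.9,72],np.radians(3.03))
for n,(a,b,c,d) in {'top':(105,215,235,425),'side':(145,310,295,455)}.items():
    f=4.2 if n=='top' else 3.6
    im=ctrl.get_image(n)[:,:,::-1]; cv2.imwrite(f'pics/{n}6f.png',im)
    cv2.imwrite(f'pics/{n}6.png',cv2.resize(im[a:b,c:d],None,fx=f,fy=f,interpolation=cv2.INTER_CUBIC))"
```

```text
t 19.25 pos [339.7 329.3 239.2] F [ 0.4 -0.2  0.1] w 0.4 q [ 0.76  0.2   1.98 -0.04  0.93 -0.84]
tool axes x,y,z: [[0.042, 0.001, -0.999], [-0.05, 0.999, -0.001], [0.998, 0.05, 0.042]]
tool-y dir deg 92.86
turn about tool x (rad) -0.003 (tool x down)
delta tool now [ 170.4 -362.7   60.1] world [  85.3 -359.2 -167.2]
```

View pics/top6.png

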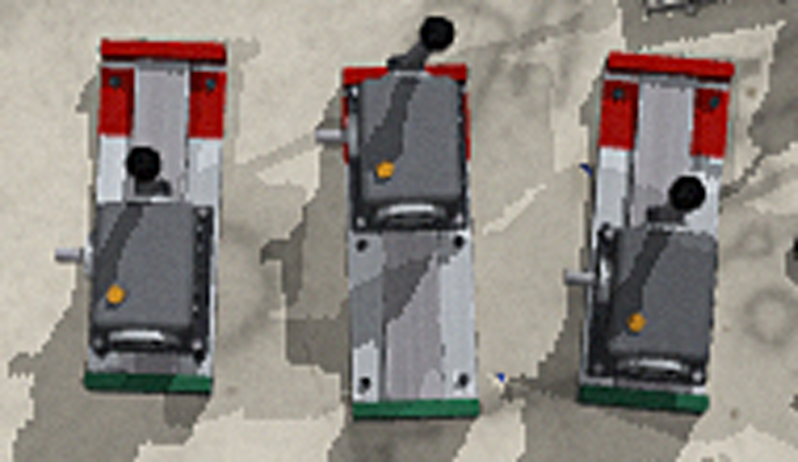

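View pics/side6f.png

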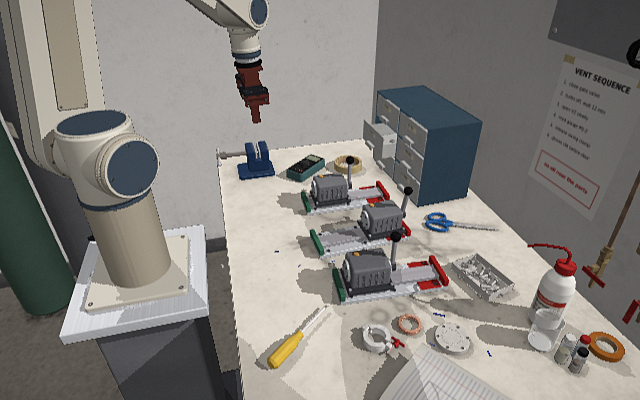

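The top view shows the middle unit against its red stop. The left and right knobs are at (143,163) and (687,193), so those units have not moved along their rails. The bystanders lie as before and the arm is clear.

```bash
python3 -c "
from workcell import ctrl
print(ctrl.close_job())"
```

```text
the job is handed in; nothing more can be done
None
```

The middle unit is the worn one. I pushed it back along its rail until it rested against the red stop, and handed the job in at about 19 s.

- **Rocking:** I rocked all three levers, left then right. The left and right units stopped dead within about 3 mm each way at 10–14 N. The middle one swung freely about 19 mm each way before stopping.
- **Pushing:** The middle unit moved at about 5 N for roughly 100 mm, then would not move further at about 17 N. The last pictures show it at the red stop.
- **Sound units:** Both stayed where they stood at the green end. By my estimate they were not exactly on the front stop to begin with: the left sat about 14 mm off it and the right about 6 mm. I left those gaps alone.
- **Slip:** I closed the gripper too early while leaving the right knob. Pictures taken before and after show that unit did not move along its rail; its lever is just within its small play.
- **Last checks:** The bystanders look unmoved, and the arm is clear of everything, with a force reading near zero.

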